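Show the labelled slide to the label reader

TASK

Fold the slide tray's hinged cover right back until it leans on its stop and leave it there, then take out the slide that has one cut-off corner; that notch marks its frosted label end. Turn the slide so that the label end goes first into the mouth of the desk reader, label face up, push it gently home against the sprung switch inside, and finish while still holding it there with the gripper: nothing is put down or let go at the end. Leave the square-cornered blank slide lying in the tray and the marker, dropper bottle and reagent bottle where they are.

Things in the scene. Friction and masses are not known exactly. Their poses are not given: they have to be found in the camera images.
- slide_center (a point): centre (half-way up) of the notched slide: thick clear counting slide 76 x 36 x 6 mm, 42 g, lying label face up on the tray floor at any heading. x runs along its length to the frosted label end, z up out of the label face. The corner at +x, -y (right-hand when looking along +x) is cut at 45 degrees, 11 mm along each edge. Best gripped across the 36 mm width, about 12 mm to -x of the centre
- slide_label (a point): middle of the end face of the slide's label end, 38 mm along +x from slide_center, half-way up; same axes. The last 16 mm of the top are faintly frosted there
- blank_slide_center (a point): centre of the other slide in the tray: same glass and size, 76 x 36 x 6 mm, but all four corners square and no frosting; stays in the tray. The two slides may lie in either half of the tray, 100 mm or more apart centre to centre
- tray: grey slide tray fixed to the table, 164 (x) x 236 (y) x 28 mm high, 5 mm walls, inner floor (dark liner) 5 mm above the table; origin at the centre of its underside, x points from its front edge to its hinge edge, z up
- cover (a joint): angle of the tray's clear hinged cover: 0 lying shut, grows as it folds up and back, stop at 2.0 rad (about 25 degrees past upright). A stiff hinge: it stays where it is left; moving it takes about 2 N at the bar
- cover_bar (a point): middle of the round bar, 10 mm thick, that is the cover's free front edge, 157 mm from the hinge and parallel to it, 32 mm above the table when shut. Behind its middle the cover has a hand slot 64 mm wide (along the bar), 40 mm deep: pinch the bar from above, one finger in front, one in the slot; it turns between the fingers as the cover folds. x from bar to hinge, y along the bar
- tray_hinge (a point): middle of the cover's hinge line on the tray's far edge, 30 mm above the table; y along the hinge, x away from the tray's front; the bar moves up and over on an arc about this line
- reader: slide label reader, low grey desk unit 130 (x) x 112 (y) x 56 mm, fixed to the table, mouth in its front face; origin under the unit 50 mm behind its front face, x points into the mouth, z up
- reader_mouth (a point): centre of the mouth in the plane of the reader's front face, 33 mm above the table; x points into the mouth, z up. Mouth 40 mm wide, 10 mm high; flared black lips stand 9 mm out from the face and open to about 50 x 20 mm. A 45 degree key fills its right-hand rear corner (at -y): only the notched corner passes, any other stops 5 to 8 mm short. The unit's top is 23 mm above this point
- reader_home (a point): point in the mouth, 24 mm behind the front face, half-way up, where the middle of the slide's label end lies when the slide is fully home; same axes as reader_mouth
- reader_switch (a joint): travel of the sprung switch inside the mouth: 0 released, 0.006 m when a slide is fully home against the stop. It is met 18 mm deep and pushes back with about 2 N at first and 3.6 N when home, so a slide let go comes out again
- marker: black and blue marker pen 131 mm long lying on the table, bystander
- dropper_bottle: small white dropper bottle 25 mm wide, 66 mm high, standing, bystander
- reagent_bottle: small black square reagent bottle 35 mm wide, 60 mm high, standing, bystander

How it is judged:
On the way, in this order (a step that is already met when the one before it is completed fails the run):
1. the cover is folded back to its stop (value of joint cover above 1.85 rad), for 0.2 s.
2. the notched slide is lifted out of the tray in the gripper (height (world z) of slide_center above 0.045 m and contact force between slide and the fingers above 1 N), for 0.2 s.
At the end, for the whole second after the job is handed in: The notched slide is gripped (over 2 N), at rest, label face up and in line with the mouth within 0.12 rad, its label end within 6 mm of home, the switch in by over 4 mm, under 25 N on the reader; cover folded beyond 1.85 rad; blank slide within 20 mm of its start (value of joint reader_switch above 0.004 m and distance between slide_label and reader_home below 0.006 m and angle between slide_center's own z axis and vertical below 0.12 rad and angle between the x axis of slide_center and the x axis of reader_home, either way round below 0.12 rad and height (world z) of slide_center above 0.02 m and contact force between slide and the fingers above 2 N and contact force between slide and reader below 25 N and linear speed of slide below 0.02 m/s and value of joint cover above 1.85 rad and distance of blank_slide_center from where it was at the start of the episode below 0.02 m); the arm keeps its last pose, push and grip.
It fails at once if the blank slide is moved from its place (distance of blank_slide_center from where it was at the start of the episode above 0.02 m).
It fails at once if the slide is rammed into the reader (contact force between slide and reader above 30 N).
It fails at once if the marker, dropper bottle or reagent bottle is disturbed (distance of any of marker, dropper_bottle, reagent_bottle from where it was at the start of the episode above 0.03 m).
It also fails if it takes over 61 s, if anything falls off the work surface, if the arm or the gripper's body presses on something with over 40 N, if the wrist force passes 120 N, or if a joint passes its speed limit or range.

ROBOT

A 7-joint arm with a two-finger parallel gripper is mounted at the origin on a cart in front of the work surface, level with it; the furniture and walls round the work are solid. World frame = base frame: x ahead of the robot, y to its left, z up, the work surface at z = 0. Lengths are in m, angles in rad, forces in N, time in s.
With the tool pointing down it reaches from about 0.35 to 0.9 m from the base axis. Payload 8.1 kg.
Tool frame: the origin (TCP) lies midway between the tips of the shut fingers; the grasp point (between the pads) lies 19 mm behind it; z points along the fingers, y is the line along which they close (so a half turn about z gives the same grasp; the last joint's range is limited). The gripper opens to 92 mm and grips with 3 to 60 N. Pads are 19 mm wide; open, the fingers measure 130 mm over their backs; the gripper's body (75 mm by 190 mm) begins 47 mm behind the grasp point.
Start: joints at [-1.259, 0.434, 0.025, 1.573, -0.012, 1.134, -0.075], TCP at [0.252, 0.572, 0.227] pointing down, gripper open.
Joint ranges: [-2.62, 2.62], [-0.44, 2.09], [-1.27, 1.32], [0.08, 2.57], [-1.32, 4.46], [0.12, 2], [-2.74, 2.74]. Speed limits (rad/s): [2.22, 2.22, 3.01, 3.01, 3.14, 3.14, 3.14].

INTERFACE

Orientations are given as a rotation vector (axis times angle).
In Python, from cell import observe, get_image, camera_model, sign_off, recognise, silhouettes gives the robot as it stands.
- The arm moves only by the tool apply_moves, never from a script. Its argument "motion" is a list of rows, each an object of numbers: "x", "y", "z": the shift along the world's x, y, z in cm; "yaw": the turn about the world's z in degrees; "hand": the opening, from -1 (shut) to 1 (fully open), so that 0 is half open. In form: [{"x": .., "y": .., "z": .., "yaw": .., "hand": ..}, ...]. A call has 1 to 10 rows; each row is the pose to reach, as a shift and turn from the pose commanded when the call began; what a row does not reach only later rows make up. A row lasts 1/8 s, in which the tool goes at most 62.5 mm and 10.7 degrees, less where a joint would pass 70% of its speed; a pose out of reach is approached as far as the arm can. A call with a gripper value outside its range is refused whole. The fingers move at their own pace and stop on an object; "newtons" is the grip in N (left out, the last holds). Time passes only in rows, so rows that repeat a pose let the fingers close. It gives the time, the measured TCP pose, the force, the opening and the grip force at its end, in the units of the state.
- observe(): the state, without advancing time (a new reading comes with each control period).
- get_image(name): name is "scene" or "top" or "wrist"; returns the picture (384x512x3 uint8, blue, green, red); there is no depth.
- camera_model(name): a dict with "camera_matrix" (3x3 intrinsics, pixels), "k1" (the pictures are not rectified: a ray, as slopes to the right and down, at radius r is drawn at 1 + k1 r^2 times it, then the intrinsics apply), "T" (4x4, takes a point from camera to world coordinates). Camera axes: x right, y up, looking along -z (the intrinsics and any distortion apply to the point x, -y, -z); pixel columns grow to the right and rows downward; lengths in m; the calibration is good to about 2 mm. A picture is of the moment at which its call begins: read the wrist's pose just before it. camera_model takes no time and is no camera call; for the wrist camera it gives the pose at the moment of the call.
- sign_off(): hands the job in; it is judged then, once.
Trained networks look in the newest picture that a camera, given by its name, has taken for a name from the list of things; names that differ only in an ending like _2 or _b are one class to them, and where a whole thing is asked for, a point or a joint stands for the part that bears it (a point fixed in the world has none). Each returns a list of dicts, best first, with "p" (0 to 1); they miss things now and then, are a little off and sometimes report something else, mostly with a low value. They report only what shows in the picture. A call takes as long as a camera call.
- recognise(query, camera): "rect" ([left, top, right, bottom] in pixels, round what is visible of it).
- silhouettes(query, camera): "mask" (384x512 bool, what is visible of it) and "rect" ([left, top, right, bottom] in pixels, round what is visible of it).
The state is a dict: "clock": time; "joints": joint angles; "dq": joint speeds; "joint_efforts": joint torques, N m; "position": TCP position; "ee_rot": TCP orientation; "force": force on the tool from outside, world axes, zero at the start; "ft_torque": the same for the moment, N m; "width": opening from 0.0 (shut) to 1.0 (fully open); "gripper_force": force on a finger pad.
Only numpy, scipy, OpenCV 4.12 (cv2) and the standard library are available. Lean on these libraries where they do the work, as an engineer would, in place of code of your own. Each camera call takes 0.05 s, during which the arm holds its last target. There are 200 camera calls.

## Working session

There is one attempt and no reset: what is moved stays moved. The work goes in short steps, Python scripts to look and compute and a tool call to move; the robot and the scene stay as the last step left them, time stands still between calls to the robot, and variables do not carry over. Pictures are saved under pics/ and viewed, at most 13 in all, crops included, and the job is handed in when it is done.

Besides the shell and the picture viewer there is one more tool, called after ">>>" as name(argument=value, ...) on one line, values as JSON. apply_moves: Moves the arm, as the interface text tells. Its arguments: {"type":"object","properties":{"motion":{"type":"array","items":{"type":"object","properties":{"x":{"type":"number"},"y":{"type":"number"},"z":{"type":"number"},"yaw":{"type":"number"},"hand":{"type":"number"}}}},"newtons":{"type":"number"}},"required":["motion"]}

```bash
mkdir -p pics
cat > h.py <<'E'
import numpy as np, cv2
from cell import *
def ray(cam,uv,M=None):
    M=M or camera_model(cam); K=np.array(M["camera_matrix"]);T=np.array(M["T"])
    s=np.linalg.solve(K,[uv[0],uv[1],1.])[:2]; u=s.copy()
    for _ in range(20): u=s/(1+M["k1"]*(u@u))
    return T[:3,3],T[:3,:3]@np.array([u[0],-u[1],-1.])
def onz(cam,uv,z,M=None):
    o,d=ray(cam,uv,M); return o+d*(z-o[2])/d[2]
def proj(cam,P,M=None):
    M=M or camera_model(cam); K=np.array(M["camera_matrix"]);T=np.array(M["T"])
    p=T[:3,:3].T@(np.array(P)-T[:3,3]); s=np.array([p[0],-p[1]])/-p[2]; s=s*(1+M["k1"]*(s@s))
    return (K@[s[0],s[1],1])[:2]
E
python3 - <<'E'
from h import *
a=get_image("top");cv2.imwrite("pics/top0.png",a)
b=get_image("scene");cv2.imwrite("pics/scene0.png",b)
s=observe();print(s)
for c in("top","scene"):
  M=camera_model(c);print(c,np.round(M["T"],3).tolist(),M["k1"],M["camera_matrix"])
for q in("slide_center","blank_slide_center","tray","cover_bar","reader","marker","dropper_bottle","reagent_bottle"):
  print(q,[(np.round(r["rect"]).tolist(),round(r["p"],2)) for r in recognise(q,"top")][:3])
E
```

```text
{'clock': 0.1, 'joints': array([-1.25862665,  0.43513589,  0.02500463,  1.57400075, -0.01163356,
        1.1339772 , -0.07509077]), 'dq': array([-0.00050102, -0.00138174,  0.00093467, -0.00254828, -0.0013637 ,
        0.00080107,  0.00062355]), 'joint_efforts': array([ 2.54852399e-03, -6.69124746e+01,  9.87801477e-01, -3.15140569e+01,
       -6.04748446e-02,  3.74921900e-02,  1.62998549e-05]), 'position': array([0.25173553, 0.57157194, 0.22603668]), 'ee_rot': array([-6.46979614e-01, -3.07407025e+00,  2.14291456e-03]), 'force': array([ 0.18226222,  0.26635675, -0.25523284]), 'ft_torque': array([ 0.00278543,  0.01184473, -0.00024527]), 'gripper_force': 0.0, 'width': 0.9976936176570095}
top [[0.001, 0.997, -0.078, 0.554], [-1.0, 0.002, 0.013, 0.097], [0.013, 0.078, 0.997, 0.92], [0.0, 0.0, 0.0, 1.0]] -0.07877702949080521 [[482.47308498   0.         251.9173643 ]
 [  0.         482.47308498 194.21546593]
 [  0.           0.           1.        ]]
scene [[0.821, 0.277, -0.499, 0.188], [-0.57, 0.358, -0.739, -0.54], [-0.026, 0.892, 0.452, 0.457], [0.0, 0.0, 0.0, 1.0]] -0.15077912306020946 [[408.81123553   0.         250.83793743]
 [  0.         408.81123553 193.09573301]
 [  0.           0.           1.        ]]
slide_center [([237.0, 196.0, 374.0, 288.0], 0.72)]
blank_slide_center []
tray [([238.0, 190.0, 375.0, 291.0], 0.81)]
cover_bar [([239.0, 197.0, 376.0, 287.0], 0.91), ([240.0, 192.0, 375.0, 293.0], 0.43)]
reader [([94.0, 153.0, 176.0, 246.0], 0.92)]
marker [([255.0, 103.0, 295.0, 160.0], 0.61)]
dropper_bottle [([204.0, 110.0, 215.0, 131.0], 0.67)]
reagent_bottle [([219.0, 147.0, 241.0, 173.0], 0.64)]
```

View pics/top0.png

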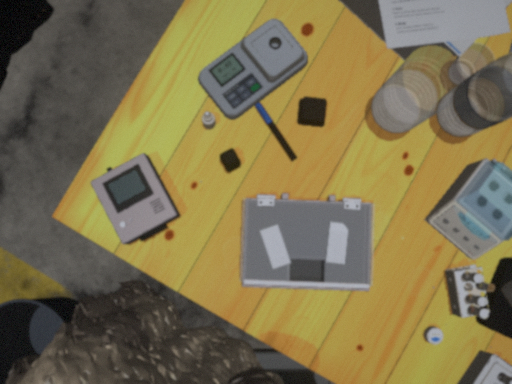

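View pics/scene0.png

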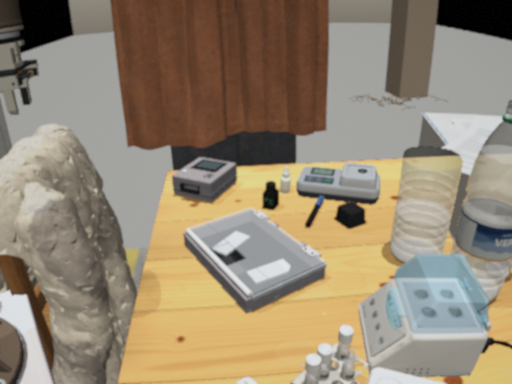

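The top view shows the tray at rows 195–290, columns 240–375, with its bar on the robot side. The slides are near (276,246) and (338,243). The reader is on the left, with its dark lips near (152,235) facing lower right. The marker and both bottles are up and left of the tray.

Run:
```python
from h import *
a=cv2.imread("pics/top0.png")
x=cv2.resize(a[185:300,232:382],None,fx=5,fy=5,interpolation=cv2.INTER_CUBIC)
cv2.imwrite("pics/c1.png",x)
for n,p in dict(barL=(240,286),barR=(371,288)).items(): print(n,onz("top",p,.032).round(3))
for n,p in dict(hL=(244,200),hR=(371,202)).items(): print(n,onz("top",p,.03).round(3))
for n,p in dict(slot=(307,270)).items(): print(n,onz("top",p,.032).round(3))
for p in [(93,183),(147,154),(178,215),(125,241)]: print("reader",onz("top",p,.056).round(3))
for n,p in dict(drop=(208,120),reag=(230,160),mk1=(258,104),mk2=(294,158)).items(): print(n,onz("top",p,.03).round(3))
```

```text
barL [0.456 0.107 0.032]
barR [ 0.451 -0.134  0.032]
hL [0.613 0.1   0.03 ]
hR [ 0.61  -0.136  0.03 ]
slot [ 0.485 -0.016  0.032]
reader [0.642 0.373 0.056]
reader [0.694 0.276 0.056]
reader [0.584 0.218 0.056]
reader [0.537 0.313 0.056]
drop [0.763 0.168 0.03 ]
reag [0.688 0.126 0.03 ]
mk1 [0.794 0.074 0.03 ]
mk2 [0.692 0.007 0.03 ]
```

View pics/c1.png

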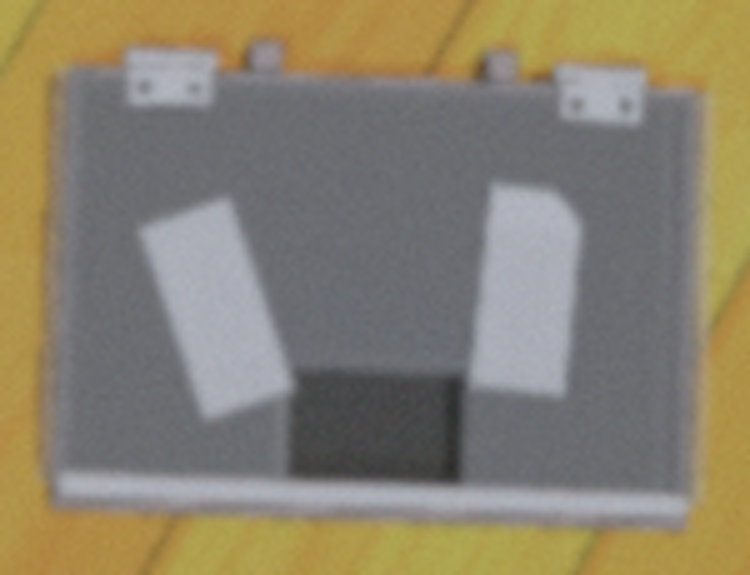

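The notched slide is the right-hand one, with its cut corner at crop (565,200) on the hinge side. The blank is on the left. The hand slot is at crop (375,425). Before moving, I'll check where the rock near the start pose is.

Run:
```python
from h import *
for uv in [(65,130),(20,160),(105,200),(130,300)]:
  o,d=ray("scene",uv)
  for t in (.3,.5,.7,.9,1.1):
    P=o+d*t; print(uv,t,P.round(2),proj("top",P).round(0))
a=cv2.imread("pics/top0.png");b=cv2.imread("pics/scene0.png")
cv2.imwrite("pics/c2.png",np.vstack([cv2.resize(a[284:,:300],(750,250)),cv2.resize(b[60:384,:160],(160*1,324)) if 0 else np.hstack([cv2.resize(b[100:384,:150],(180,340)),cv2.resize(a[140:255,82:190],(340,340)),np.zeros((340,230,3),np.uint8)])]))
```

```text
(65, 130) 0.3 [ 0.23 -0.22  0.37] [516. 503.]
(65, 130) 0.5 [ 0.27 -0.01  0.31] [328. 462.]
(65, 130) 0.7 [0.3  0.21 0.25] [165. 420.]
(65, 130) 0.9 [0.33 0.42 0.19] [ 32. 381.]
(65, 130) 1.1 [0.36 0.63 0.13] [-76. 347.]
(20, 160) 0.3 [ 0.2  -0.21  0.35] [496. 525.]
(20, 160) 0.5 [0.2  0.02 0.28] [307. 497.]
(20, 160) 0.7 [0.21 0.24 0.2 ] [149. 466.]
(20, 160) 0.9 [0.22 0.46 0.13] [ 23. 438.]
(20, 160) 1.1 [0.22 0.68 0.06] [-77. 412.]
(105, 200) 0.3 [ 0.25 -0.26  0.32] [524. 472.]
(105, 200) 0.5 [ 0.29 -0.07  0.23] [362. 421.]
(105, 200) 0.7 [0.32 0.12 0.14] [232. 376.]
(105, 200) 0.9 [0.36 0.31 0.04] [129. 338.]
(105, 200) 1.1 [ 0.4   0.5  -0.05] [ 47. 307.]
(130, 300) 0.3 [ 0.24 -0.29  0.25] [522. 453.]
(130, 300) 0.5 [ 0.28 -0.13  0.11] [383. 400.]
(130, 300) 0.7 [ 0.31  0.03 -0.02] [279. 358.]
(130, 300) 0.9 [ 0.35  0.19 -0.16] [201. 326.]
(130, 300) 1.1 [ 0.38  0.36 -0.29] [141. 301.]
```

View pics/c2.png

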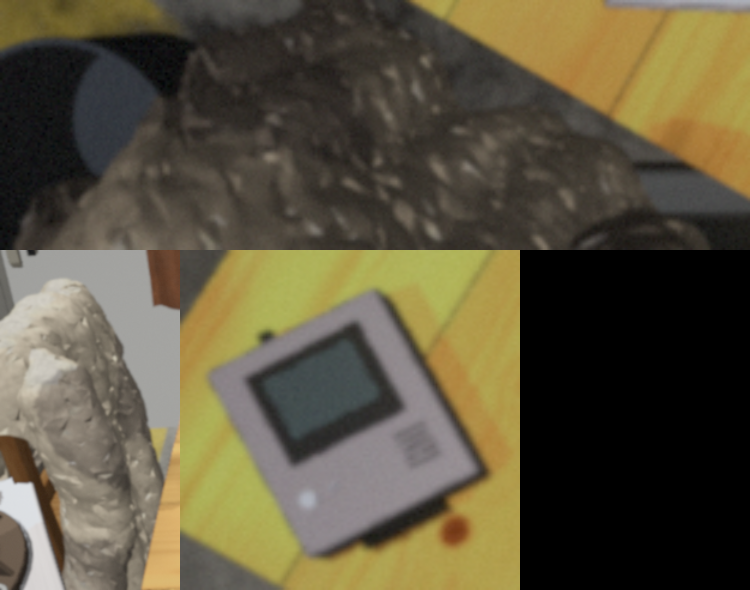

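The rock stands off the table edge near x≈0.3, y≈0.1–0.4, with its top at about z≈0.2. In the lower crop the reader mouth's dark lips lie on its lower-right edge at about crop (410,525). I'll go over the rock, higher and further out.

>>> apply_moves(motion=[{"z": 6,"hand": 0},{"z": 12},{"z": 18},{"x": 4,"y": -4,"z": 20},{"x": 8,"y": -8,"z": 20,"yaw": -8},{"x": 12,"y": -12,"z": 20,"yaw": -16},{"x": 16,"y": -16,"z": 20,"yaw": -24},{"x": 18,"y": -21,"z": 20,"yaw": -32},{"x": 20,"y": -26,"z": 20,"yaw": -40},{"x": 20,"y": -32,"z": 20,"yaw": -48}])

```text
schema error: expected keys x, y, z, yaw, hand
```

>>> apply_moves(motion=[{"y": -5,"yaw": -5,"hand": -0.35},{"y": -10,"yaw": -10},{"y": -15,"yaw": -14},{"y": -20,"yaw": -19,"z": -4},{"y": -24,"yaw": -19,"z": -8},{"y": -26.6,"yaw": -19,"z": -13},{"y": -26.6,"yaw": -19,"z": -18},{"y": -26.6,"yaw": -19,"z": -23},{"y": -26.6,"yaw": -19,"z": -27},{"y": -26.6,"yaw": -19,"z": -27}])

```text
schema error: expected keys x, y, z, yaw, hand
```

Run:
```python
from h import *
from scipy.spatial.transform import Rotation as R
s=observe();print(s["clock"],s["position"],s["width"],s["force"],R.from_rotvec(s["ee_rot"]).as_matrix().round(3))
M=camera_model("wrist");a=get_image("wrist");cv2.imwrite("pics/w1.png",a)
print(np.round(M["T"],3))
for q in("cover_bar",): print([(np.round(r["rect"]),r["p"]) for r in recognise(q,"wrist")])
print(proj("wrist",[.453,-.014,.032]),proj("wrist",[.453,.02,.032]))
```

```text
0.5 [0.25192227 0.57197237 0.2267098 ] 0.999378795175814 [0.46637783 0.84151154 0.31551385] [[-0.915  0.403 -0.   ]
 [ 0.403  0.915 -0.   ]
 [ 0.    -0.    -1.   ]]
[[ 0.402 -0.871 -0.281  0.174]
 [ 0.916  0.383  0.122  0.606]
 [ 0.001 -0.307  0.952  0.384]
 [ 0.     0.     0.     1.   ]]
[]
[-24.8064114  417.54421387] [-10.49878525 413.56000976]
```

View pics/w1.png

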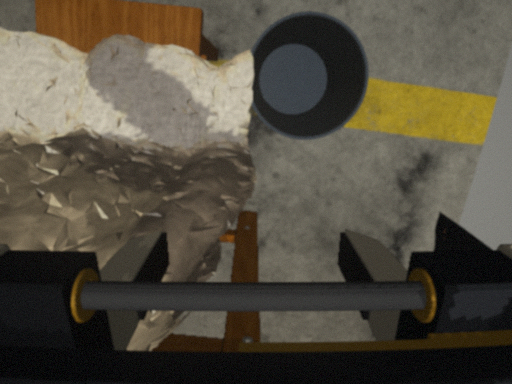

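Both moves were refused because every row needs all five keys. The wrist view shows the rock beside the left finger, so I still go straight up first.

>>> apply_moves(motion=[{"x": 0,"y": 0,"z": 6,"yaw": 0,"hand": 0},{"x": 0,"y": 0,"z": 12,"yaw": 0,"hand": 0},{"x": 0,"y": 0,"z": 18,"yaw": 0,"hand": 0},{"x": 4,"y": -4,"z": 20,"yaw": 0,"hand": 0},{"x": 8,"y": -8,"z": 20,"yaw": -8,"hand": 0},{"x": 12,"y": -12,"z": 20,"yaw": -16,"hand": 0},{"x": 16,"y": -16,"z": 20,"yaw": -24,"hand": 0},{"x": 18,"y": -21,"z": 20,"yaw": -32,"hand": 0},{"x": 20,"y": -26,"z": 20,"yaw": -40,"hand": 0},{"x": 20,"y": -32,"z": 20,"yaw": -48,"hand": 0}])

```text
clock: 1.85
position: [0.4528, 0.2503, 0.4263]
ee_rot: [1.848, 2.54, -0.001]
force: [0.7, -0.2, -0.3]
width: 0.5
gripper_force: 0.0
```

>>> apply_moves(motion=[{"x": 0,"y": -5,"z": 0,"yaw": -5,"hand": -0.35},{"x": 0,"y": -10,"z": 0,"yaw": -10,"hand": -0.35},{"x": 0,"y": -15,"z": 0,"yaw": -14,"hand": -0.35},{"x": 0,"y": -20,"z": -4,"yaw": -19,"hand": -0.35},{"x": 0,"y": -24,"z": -8,"yaw": -19,"hand": -0.35},{"x": 0,"y": -26.6,"z": -13,"yaw": -19,"hand": -0.35},{"x": 0,"y": -26.6,"z": -18,"yaw": -19,"hand": -0.35},{"x": 0,"y": -26.6,"z": -23,"yaw": -19,"hand": -0.35},{"x": 0,"y": -26.6,"z": -27,"yaw": -19,"hand": -0.35},{"x": 0,"y": -26.6,"z": -27,"yaw": -19,"hand": -0.35}])

```text
clock: 3.1
position: [0.4499, -0.0142, 0.155]
ee_rot: [-2.235, -2.204, 0.007]
force: [-0.0, -0.3, 0.5]
width: 0.321
gripper_force: 0.0
```

Run:
```python
from h import *
from scipy.spatial.transform import Rotation as R
s=observe();print(s["clock"],s["position"],s["width"],s["force"],s["joints"],R.from_rotvec(s["ee_rot"]).as_matrix().round(3))
M=camera_model("wrist");a=get_image("wrist");cv2.imwrite("pics/w2.png",a)
print(np.round(M["T"],3))
for q in("cover_bar",): print([(np.round(r["rect"]),r["p"]) for r in recognise(q,"wrist")])
print(proj("wrist",[.453,-.014,.032]),proj("wrist",[.453,.02,.032]))
```

```text
3.1 [ 0.4499271  -0.0142263   0.15499756] 0.3211445343092889 [-0.00578159 -0.2920868   0.50753905] [-0.53339891  0.25245153  0.5436956   2.10251009 -0.17359105  0.83450749
  0.10011122] [[ 0.014  1.    -0.005]
 [ 1.    -0.014 -0.001]
 [-0.001 -0.005 -1.   ]]
[[ 1.     0.011  0.009  0.45 ]
 [-0.013  0.951  0.307  0.07 ]
 [-0.006 -0.307  0.952  0.312]
 [ 0.     0.     0.     1.   ]]
[(array([257.,  35., 461., 282.]), 0.91)]
[255.45139747 182.38195988] [255.02862354 144.74316734]
```

View pics/w2.png

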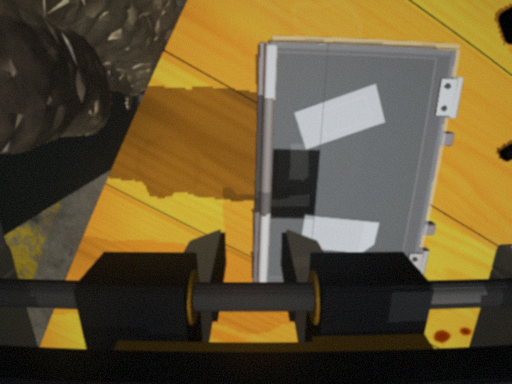

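The bar runs along column ≈266, with the slot at rows 150–217. I'll compute the bar position in world coordinates.

Run:
```python
from h import *
a=cv2.imread("pics/w2.png")
for r in (110,183,230): print(r,a[r,250:284].mean(1).round().astype(int).tolist())
for p in [(266,183),(270,100),(266,240),(272,150),(272,217)]: print(p,onz("wrist",p,.032).round(4))
for p in [(322,45),(447,80),(425,262)]: print(p,onz("wrist",p,.03).round(4))
```

```text
110 [89, 93, 90, 90, 87, 82, 75, 71, 76, 83, 82, 72, 68, 80, 93, 116, 132, 136, 149, 146, 147, 136, 124, 115, 106, 111, 111, 112, 114, 111, 115, 114, 113, 111]
183 [92, 91, 86, 82, 71, 70, 74, 80, 79, 76, 71, 86, 107, 126, 137, 141, 145, 143, 139, 127, 106, 81, 46, 37, 29, 28, 32, 30, 29, 34, 28, 36, 34, 33]
230 [136, 126, 110, 88, 87, 109, 123, 112, 107, 108, 135, 162, 184, 198, 203, 203, 202, 193, 171, 145, 119, 110, 107, 115, 115, 110, 111, 112, 112, 112, 111, 115, 110, 111]
(266, 183) [ 0.4625 -0.0147  0.032 ]
(270, 100) [0.4659 0.0575 0.032 ]
(266, 240) [ 0.4624 -0.0713  0.032 ]
(272, 150) [0.4677 0.0152 0.032 ]
(272, 217) [ 0.468  -0.0477  0.032 ]
(322, 45) [0.508  0.1006 0.03  ]
(447, 80) [0.616  0.0738 0.03  ]
(425, 262) [ 0.622  -0.0998  0.03  ]
```

>>> apply_moves(motion=[{"x": 1,"y": -0.2,"z": -4,"yaw": 0,"hand": -0.35},{"x": 1,"y": -0.2,"z": -8,"yaw": 0,"hand": -0.35},{"x": 1,"y": -0.2,"z": -11,"yaw": 0,"hand": -0.35},{"x": 1,"y": -0.2,"z": -12.5,"yaw": 0,"hand": -0.35},{"x": 1,"y": -0.2,"z": -12.5,"yaw": 0,"hand": -0.35}])

```text
clock: 3.82
position: [0.4626, -0.0159, 0.0323]
ee_rot: [2.236, 2.206, 0.001]
force: [-0.1, -0.2, 0.6]
width: 0.326
gripper_force: 0.0
```

Run:
```python
from h import *
s=observe();print(s["clock"],s["position"],s["width"],s["force"])
```

```text
3.825 [ 0.46258393 -0.01586851  0.03233498] 0.32633415631688734 [-0.09917716 -0.24546956  0.62368619]
```

>>> apply_moves(motion=[{"x": 0,"y": 0,"z": -0.3,"yaw": 0,"hand": -0.35},{"x": 0,"y": 0,"z": -0.3,"yaw": 0,"hand": -1},{"x": 0,"y": 0,"z": -0.3,"yaw": 0,"hand": -1},{"x": 0,"y": 0,"z": -0.3,"yaw": 0,"hand": -1},{"x": 0,"y": 0,"z": -0.3,"yaw": 0,"hand": -1}], newtons=20)

```text
clock: 4.45
position: [0.461, -0.0159, 0.029]
ee_rot: [-2.236, -2.205, 0.001]
force: [-3.6, -0.3, 6.2]
width: 0.1
gripper_force: 20.0
```

>>> apply_moves(motion=[{"x": 0,"y": 0,"z": 0.8,"yaw": 0,"hand": -1},{"x": 0.1,"y": 0,"z": 1.7,"yaw": 0,"hand": -1},{"x": 0.2,"y": 0,"z": 2.5,"yaw": 0,"hand": -1},{"x": 0.3,"y": 0,"z": 3,"yaw": 0,"hand": -1},{"x": 0.3,"y": 0,"z": 3,"yaw": 0,"hand": -1}])

```text
clock: 5.08
position: [0.4642, -0.016, 0.0591]
ee_rot: [-2.236, -2.206, 0.001]
force: [-4.8, 0.4, 0.8]
width: 0.099
gripper_force: 20.0
```

>>> apply_moves(motion=[{"x": 0,"y": 0,"z": 0,"yaw": 0,"hand": -0.6},{"x": 0,"y": 0,"z": 0,"yaw": 0,"hand": -0.6},{"x": 0,"y": 0,"z": -0.8,"yaw": 0,"hand": -0.6},{"x": 0,"y": 0,"z": -0.8,"yaw": 0,"hand": -1},{"x": 0,"y": 0,"z": -0.8,"yaw": 0,"hand": -1},{"x": 0,"y": 0,"z": -0.8,"yaw": 0,"hand": -1}], newtons=15)

```text
clock: 5.82
position: [0.4641, -0.016, 0.0505]
ee_rot: [-2.236, -2.205, 0.002]
force: [-2.4, 0.7, -2.0]
width: 0.105
gripper_force: 15.0
```

>>> apply_moves(motion=[{"x": 0.65,"y": 0,"z": 2.3,"yaw": 0,"hand": -1},{"x": 1.6,"y": 0,"z": 4.4,"yaw": 0,"hand": -1},{"x": 2.9,"y": 0,"z": 6.4,"yaw": 0,"hand": -1},{"x": 4.5,"y": 0,"z": 8.2,"yaw": 0,"hand": -1},{"x": 6.3,"y": 0,"z": 9.7,"yaw": 0,"hand": -1},{"x": 8.3,"y": 0,"z": 10.9,"yaw": 0,"hand": -1},{"x": 8.3,"y": 0,"z": 10.9,"yaw": 0,"hand": -1}])

```text
clock: 6.7
position: [0.5494, -0.0184, 0.1618]
ee_rot: [2.236, 2.202, 0.001]
force: [-8.6, -4.8, 16.4]
width: 0.105
gripper_force: 15.1
```

>>> apply_moves(motion=[{"x": -0.1,"y": 0,"z": 0.3,"yaw": 0,"hand": -1},{"x": 1.0,"y": 0,"z": 0.8,"yaw": 0,"hand": -1},{"x": 2.1,"y": 0,"z": 1.2,"yaw": 0,"hand": -1},{"x": 3.3,"y": 0,"z": 1.5,"yaw": 0,"hand": -1},{"x": 4.4,"y": 0,"z": 1.8,"yaw": 0,"hand": -1},{"x": 4.4,"y": 0,"z": 1.8,"yaw": 0,"hand": -1}])

```text
clock: 7.45
position: [0.5928, -0.019, 0.1779]
ee_rot: [2.236, 2.202, -0.002]
force: [0.6, -6.8, -1.2]
width: 0.101
gripper_force: 14.9
```

>>> apply_moves(motion=[{"x": 1.2,"y": -0.2,"z": 0.2,"yaw": 0,"hand": -1},{"x": 2.4,"y": -0.3,"z": 0.2,"yaw": 0,"hand": -1},{"x": 3.5,"y": -0.3,"z": 0.2,"yaw": 0,"hand": -1},{"x": 4.7,"y": -0.3,"z": 0.1,"yaw": 0,"hand": -1},{"x": 5.9,"y": -0.4,"z": -0.1,"yaw": 0,"hand": -1},{"x": 7.0,"y": -0.4,"z": -0.4,"yaw": 0,"hand": -1},{"x": 8.1,"y": -0.4,"z": -0.8,"yaw": 0,"hand": -1},{"x": 9.1,"y": -0.5,"z": -1.2,"yaw": 0,"hand": -1},{"x": 9.1,"y": -0.5,"z": -1.2,"yaw": 0,"hand": -1}])

```text
clock: 8.57
position: [0.6842, -0.0214, 0.1654]
ee_rot: [2.235, 2.205, 0.001]
force: [1.3, -4.8, 0.6]
width: 0.101
gripper_force: 15.0
```

>>> apply_moves(motion=[{"x": 0.5,"y": 0,"z": -0.2,"yaw": 0,"hand": -1},{"x": 0.9,"y": 0,"z": -0.4,"yaw": 0,"hand": -1},{"x": 0.9,"y": 0,"z": -0.4,"yaw": 0,"hand": -1}])

```text
clock: 8.95
position: [0.6856, -0.0207, 0.1615]
ee_rot: [-2.23, -2.198, 0.012]
force: [-27.5, -1.8, 18.4]
width: 0.101
gripper_force: 15.0
```

The cover is on its stop (−27 N when pushed). I'll release it and go above the notched slide.

>>> apply_moves(motion=[{"x": -0.6,"y": 0,"z": 0.2,"yaw": 0,"hand": -1},{"x": -0.6,"y": 0,"z": 0.2,"yaw": 0,"hand": -0.6},{"x": -0.6,"y": 0,"z": 0.2,"yaw": 0,"hand": -0.6},{"x": -0.6,"y": 0,"z": 3,"yaw": 0,"hand": -0.6},{"x": -0.6,"y": 0,"z": 8,"yaw": 0,"hand": -0.6},{"x": -6,"y": -1,"z": 10,"yaw": 10,"hand": 0},{"x": -12,"y": -2,"z": 10,"yaw": 20,"hand": 0},{"x": -18,"y": -4,"z": 10,"yaw": 30,"hand": 0.1},{"x": -18,"y": -5,"z": 10,"yaw": 40,"hand": 0.1},{"x": -18,"y": -5,"z": 10,"yaw": 50,"hand": 0.1}])

```text
clock: 10.2
position: [0.5119, -0.0712, 0.2627]
ee_rot: [1.086, 2.946, 0.003]
force: [-0.2, 0.1, 0.9]
width: 0.55
gripper_force: 0.0
```

>>> apply_moves(motion=[{"x": 0,"y": 0,"z": -3,"yaw": 10,"hand": 0.1},{"x": 0,"y": 0,"z": -6,"yaw": 20,"hand": 0.1},{"x": 0,"y": 0,"z": -6,"yaw": 30,"hand": 0.1},{"x": 0,"y": 0,"z": -6,"yaw": 36,"hand": 0.1},{"x": 0,"y": 0,"z": -6,"yaw": 36,"hand": 0.1}])

```text
clock: 10.82
position: [0.5126, -0.0706, 0.202]
ee_rot: [0.131, 3.138, 0.001]
force: [-0.4, -1.0, 0.3]
width: 0.55
gripper_force: 0.0
```

Run:
```python
from h import *
s=observe();print(s["clock"],s["position"],s["width"],s["joints"].round(2))
Mw=camera_model("wrist");a=get_image("wrist");b=get_image("top");cv2.imwrite("pics/w3.png",a);cv2.imwrite("pics/top3.png",b)
for c,M in(("wrist",Mw),("top",None)):
  for q in("slide_center","blank_slide_center"):
    for r in silhouettes(q,c)[:2]:
      m=r["mask"].astype(np.uint8); cs,_=cv2.findContours(m,0,2)
      if not cs: continue
      k=max(cs,key=cv2.contourArea).reshape(-1,2).astype(float)
      W=np.array([onz(c,p,.011,M)[:2] for p in k]); R=cv2.minAreaRect((W*1000).astype(np.float32))
      print(c,q,round(r["p"],2),R, np.round(r["rect"]))
w=cv2.resize(b[100:320,80:390],(310*2,440)); cv2.imwrite("pics/v3.png",np.vstack([cv2.resize(a,(620,465))[:, :],])[:460])
```

```text
10.825 [ 0.51257195 -0.07059755  0.20203328] 0.550051782305285 [-0.19  0.28  0.28  1.88 -0.09  0.98  1.62]
wrist slide_center 0.71 ((533.521484375, -75.67350769042969), (36.375030517578125, 76.46614837646484), 84.63285827636719) [234. 147. 268. 218.]
wrist blank_slide_center 0.57 ((526.2438354492188, 40.3258056640625), (77.20002746582031, 38.59025192260742), 18.424707412719727) [332. 134. 379. 204.]
wrist blank_slide_center 0.57 ((725.8854370117188, -85.91069793701172), (180.83535766601562, 49.0865364074707), 84.96342468261719) [187. 259. 323. 344.]
top slide_center 0.59 ((559.6316528320312, -76.57664489746094), (36.15133285522461, 26.415220260620117), 89.31719207763672) [330. 219. 348. 260.]
top blank_slide_center 0.95 ((526.2730102539062, 42.62995147705078), (78.47767639160156, 39.76451110839844), 19.225088119506836) [260. 224. 290. 271.]
```

View pics/v3.png

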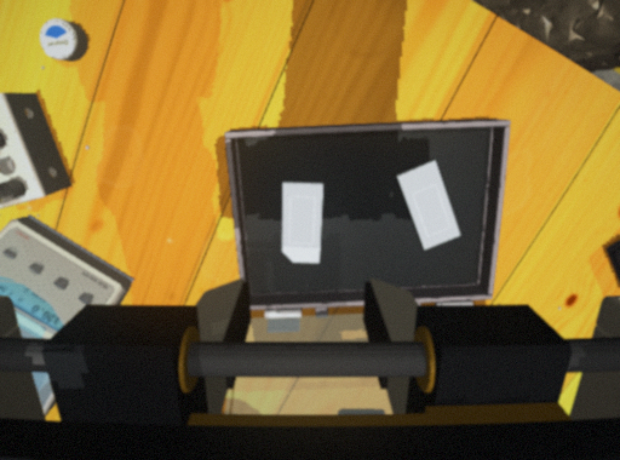

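The cover is open. The notched slide is at about (303,222) in this view, with its cut corner toward the hinge at lower left, and the network fit agrees: centre (0.5335, −0.0757), heading −5.4°. The gripper's yaw already matches.

>>> apply_moves(motion=[{"x": 0.5,"y": -0.2,"z": -5,"yaw": 0,"hand": 0.1},{"x": 0.9,"y": -0.4,"z": -10,"yaw": 0,"hand": 0.1},{"x": 0.9,"y": -0.4,"z": -14.5,"yaw": 0,"hand": 0.1},{"x": 0.9,"y": -0.4,"z": -17.5,"yaw": 0,"hand": 0.1},{"x": 0.9,"y": -0.4,"z": -19.4,"yaw": 0,"hand": 0.1},{"x": 0.9,"y": -0.4,"z": -19.4,"yaw": 0,"hand": 0.1}])

```text
clock: 11.88
position: [0.5205, -0.075, 0.0068]
ee_rot: [-0.132, -3.137, 0.0]
force: [0.9, 0.1, -0.4]
width: 0.549
gripper_force: 0.0
```

>>> apply_moves(motion=[{"x": 0,"y": 0,"z": 0,"yaw": 0,"hand": -0.4},{"x": 0,"y": 0,"z": 0,"yaw": 0,"hand": -0.4},{"x": 0,"y": 0,"z": 0,"yaw": 0,"hand": -0.4},{"x": 0,"y": 0,"z": 0.5,"yaw": 0,"hand": -0.4},{"x": 0,"y": 0,"z": 2,"yaw": 0,"hand": -0.4},{"x": 0,"y": 0,"z": 5,"yaw": 0,"hand": -0.4},{"x": 0,"y": 0,"z": 9,"yaw": 0,"hand": -0.4},{"x": 0,"y": 0,"z": 13,"yaw": 0,"hand": -0.4},{"x": 0,"y": 0,"z": 13,"yaw": 0,"hand": -0.4},{"x": 0,"y": 0,"z": 13,"yaw": 0,"hand": -0.4}], newtons=30)

```text
clock: 13.12
position: [0.5207, -0.0749, 0.1381]
ee_rot: [0.131, 3.138, 0.0]
force: [0.1, 0.1, -0.6]
width: 0.383
gripper_force: 29.9
```

Run:
```python
from h import *
s=observe();print(s["clock"],s["position"],s["width"],s["gripper_force"])
b=get_image("top");cv2.imwrite("pics/top4.png",b)
for r in silhouettes("reader","top")[:1]:
  m=r["mask"].astype(np.uint8); cs,_=cv2.findContours(m,0,2)
  k=max(cs,key=cv2.contourArea).reshape(-1,2).astype(float)
  W=np.array([onz("top",p,.056)[:2] for p in k]); print(r["p"],cv2.minAreaRect((W*1000).astype(np.float32)),cv2.boxPoints(cv2.minAreaRect(k.astype(np.float32))))
g=cv2.cvtColor(b,6)
x=cv2.resize(b[140:255,82:197],None,fx=5,fy=5,interpolation=cv2.INTER_CUBIC);cv2.imwrite("pics/c4.png",x)
```

```text
13.125 [ 0.52070347 -0.07488121  0.13809736] 0.38292938335891075 29.874806106090546
0.85 ((612.308837890625, 295.6751708984375), (145.89779663085938, 116.10014343261719), 27.943063735961914) [[ 88.600006 178.2     ]
 [146.6      149.2     ]
 [182.4      220.8     ]
 [124.399994 249.8     ]]
```

View pics/c4.png

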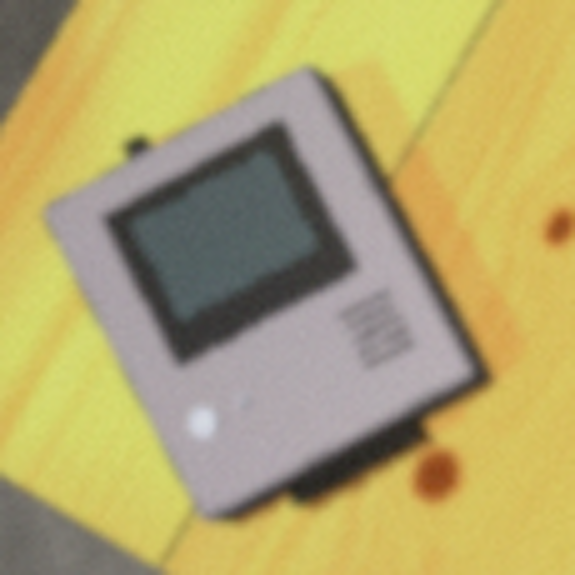

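The slide is held at 30 N. The reader's top face has corners near crop (45,213), (314,67), (474,378) and (206,516). The lips protrude from (300,503) to (432,437) on the front.

Run:
```python
from h import *
f=lambda u,v,z: onz("top",(82+u/5-.4,140+v/5-.4),z)
P=[f(*c,.056) for c in [(45,213),(314,67),(474,378),(206,516)]]
for p in P: print(p.round(4))
BL,BR,FR,FL=P
h=lambda d: np.degrees(np.arctan2(d[1],d[0]))
print("heads",h(BR-FR),h(BL-FL),h(FL-FR)-90,h(BL-BR)-90, [np.linalg.norm(a-b).round(4) for a,b in((BR,FR),(BL,FL),(FL,FR),(BL,BR))])
L=[f(300,503,.043),f(432,437,.043)];print(L,h(L[0]-L[1])-90)
print("frontmid",(FR+FL)/2,"lipmid",(L[0]+L[1])/2,"center",sum(P)/4)
```

```text
[0.643  0.3777 0.056 ]
[0.6963 0.2808 0.056 ]
[0.5838 0.2211 0.056 ]
[0.5342 0.3166 0.056 ]
heads 27.9633812100825 29.291885016079775 27.451404660493196 28.81966836866603 [np.float64(0.1273), np.float64(0.1248), np.float64(0.1077), np.float64(0.1106)]
[array([0.53875612, 0.2856893 , 0.043     ]), array([0.56283082, 0.23794593, 0.043     ])] 26.75962766540266
frontmid [0.55901345 0.26885454 0.056     ] lipmid [0.55079347 0.26181761 0.043     ] center [0.61433291 0.29904179 0.056     ]
```

>>> apply_moves(motion=[{"x": -2,"y": 3,"z": 0,"yaw": 5,"hand": -0.4},{"x": -4,"y": 8,"z": 0,"yaw": 10,"hand": -0.4},{"x": -4,"y": 13,"z": 0,"yaw": 15,"hand": -0.4},{"x": -4,"y": 18,"z": 0,"yaw": 20,"hand": -0.4},{"x": -4,"y": 22,"z": 0,"yaw": 25,"hand": -0.4},{"x": -3.5,"y": 26,"z": -2,"yaw": 30,"hand": -0.4},{"x": -3.1,"y": 29,"z": -4,"yaw": 33,"hand": -0.4},{"x": -3.1,"y": 30.6,"z": -6,"yaw": 33,"hand": -0.4},{"x": -3.1,"y": 30.6,"z": -6,"yaw": 33,"hand": -0.4},{"x": -3.1,"y": 30.6,"z": -6,"yaw": 33,"hand": -0.4}])

```text
clock: 14.48
position: [0.4899, 0.2298, 0.0778]
ee_rot: [0.765, -3.046, 0.001]
force: [-0.0, -0.6, -0.3]
width: 0.384
gripper_force: 29.9
```

Run:
```python
from h import *
s=observe();print(s["clock"],s["position"],s["ee_rot"],s["width"],s["gripper_force"])
M=camera_model("wrist");a=get_image("wrist");b=get_image("top");cv2.imwrite("pics/w5.png",a);cv2.imwrite("pics/top5.png",b)
print(np.round(M["T"],3).tolist())
x=np.vstack([a[:, :],]);y=cv2.resize(b[185:270,100:220],(400,283))
out=np.zeros((590,800,3),np.uint8); out[:384,:512]=a; out[300:583,400:800]=y if 0 else out[300:583,400:800]
t=cv2.resize(b[190:260,110:205],(285,210),interpolation=cv2.INTER_CUBIC); out[:210,515:800]=t
sc=get_image("scene")[140:210,150:260]; out[215:215+181,515:800]=cv2.resize(sc,(285,181),interpolation=cv2.INTER_CUBIC)
cv2.imwrite("pics/v5.png",out[:400])
```

```text
14.475 [0.4898758  0.22982513 0.07775053] [ 7.64510626e-01 -3.04622901e+00  1.27564588e-03] 0.3840511993658028 29.874772131443024
[[-0.473, -0.839, -0.27, 0.414], [0.881, -0.45, -0.147, 0.19], [0.001, -0.307, 0.952, 0.235], [0.0, 0.0, 0.0, 1.0]]
```

View pics/v5.png

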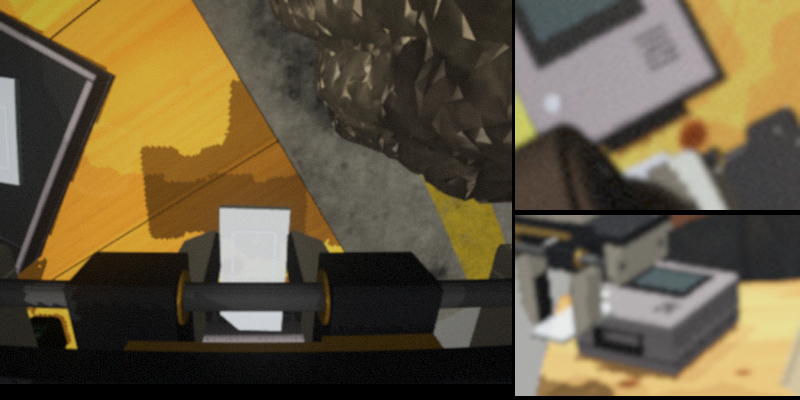

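The wrist view shows the slide held straight, with its rear edge at row 207 and its label end at row ≈331, just short of the reader edge at row ≈340. I'll refine the mouth's lateral position from the scene view and check the slide's offset in the grip.

Run:
```python
from h import *
a=np.radians(28.2);e=np.array([np.cos(a),np.sin(a),0]);n=np.array([-e[1],e[0],0])
m0=np.array([.558,.2675,.033])
T=np.array([.4899,.2298,.0778])
for p in [(220,207),(290,207),(282,331)]:
  P=onz("wrist",p,.0820); print("slide",p,((P-T)@e).round(4),((P-T)@n).round(4))
# network on initial scene picture is gone; re-render crop for view
b=cv2.imread("pics/scene0.png"); cv2.imwrite("pics/c6.png",cv2.resize(b[150:205,165:245],None,fx=8,fy=8,interpolation=cv2.INTER_CUBIC))
for q,z in (("c",0),):
  for u,v in [(m0+n*.02+[0,0,.005]),(m0-n*.02+[0,0,.005])] if 0 else []: pass
for nm,P in dict(mouthL=m0+n*.02,mouthR=m0-n*.02,lipL=m0-e*.009+n*.025,lipR=m0-e*.009-n*.025,topL=m0+n*.056+[0,0,.023],topR=m0-n*.056+[0,0,.023]).items():
  p=proj("scene",P); print(nm,p.round(1),((p-[165,150])*8+3.5).round())
```

```text
slide (220, 207) -0.0259 -0.0153
slide (290, 207) -0.0258 0.0197
slide (282, 331) 0.0511 0.018
mouthL [183.3 185.7] [150. 289.]
mouthR [197.1 188.7] [260. 313.]
lipL [179.4 186.8] [119. 298.]
lipR [196.7 190.6] [257. 328.]
topL [170.3 174.6] [ 46. 200.]
topR [209.2 182.5] [357. 264.]
```

View pics/c6.png

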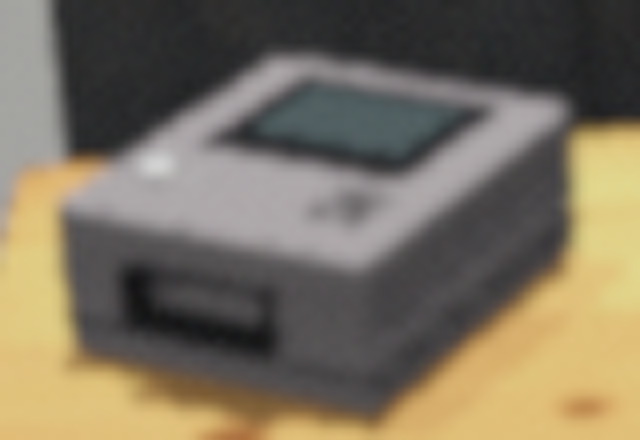

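>>> apply_moves(motion=[{"x": 0.1,"y": -0.2,"z": -2,"yaw": 0,"hand": -0.4},{"x": 0.1,"y": -0.2,"z": -4,"yaw": 0,"hand": -0.4},{"x": 0.1,"y": -0.2,"z": -4.6,"yaw": 0,"hand": -0.4},{"x": 0.1,"y": -0.2,"z": -4.6,"yaw": 0,"hand": -0.4}])

```text
clock: 15.12
position: [0.4911, 0.2287, 0.032]
ee_rot: [-0.765, 3.047, -0.0]
force: [0.2, -0.2, -0.0]
width: 0.381
gripper_force: 29.9
```

Run:
```python
from h import *
s=observe();T=s["position"];print(T,s["force"])
b=get_image("scene");b=cv2.resize(b[145:215,145:245],None,fx=8,fy=8,interpolation=cv2.INTER_CUBIC)
a=np.radians(28.2);e=np.array([np.cos(a),np.sin(a),0]);n=np.array([-e[1],e[0],0])
for nm,P in dict(labR=T+e*.051-n*.007,rightshoulder=T+e*.040-n*.018,labL=T+e*.051+n*.018,rearR=T-e*.025-n*.018).items():
  P=P+[0,0,.0042]; p=((proj("scene",P)-[145,145])*8+3.5).round().astype(int); print(nm,p); cv2.drawMarker(b,tuple(map(int,p)),(0,0,255),0,8,1)
cv2.imwrite("pics/v7.png",b)
```

```text
[0.49107158 0.22872075 0.03204606] [ 0.2384819  -0.22067711 -0.04548045]
labR [339 373]
rightshoulder [348 396]
labL [269 358]
rearR [212 495]
```

View pics/v7.png

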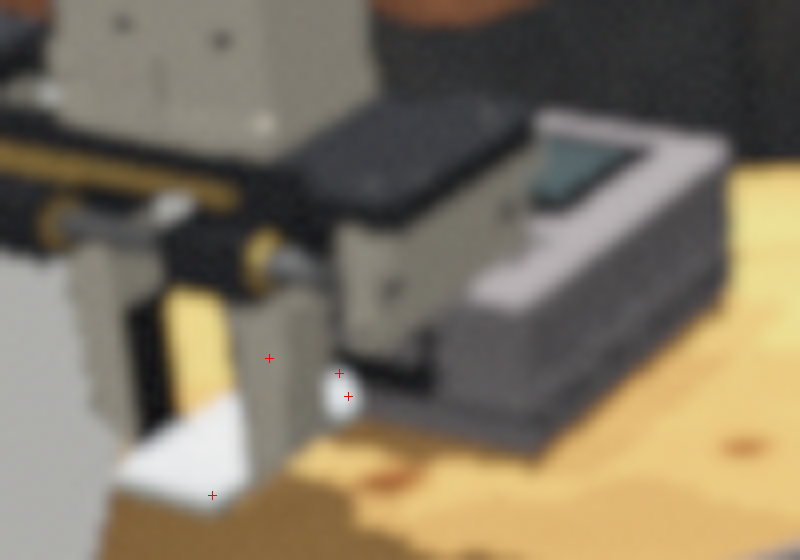

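In the scene view the slide lines up with my prediction to within about 2 mm, with its label end just in front of the lips near (340,395). I'll insert it slowly.

>>> apply_moves(motion=[{"x": 0.7,"y": 0.4,"z": 0,"yaw": 0,"hand": -0.4},{"x": 1.3,"y": 0.7,"z": 0,"yaw": 0,"hand": -0.4},{"x": 1.8,"y": 1.0,"z": 0,"yaw": 0,"hand": -0.4},{"x": 2.2,"y": 1.2,"z": 0,"yaw": 0,"hand": -0.4},{"x": 2.5,"y": 1.35,"z": 0,"yaw": 0,"hand": -0.4},{"x": 2.5,"y": 1.35,"z": 0,"yaw": 0,"hand": -0.4}])

```text
clock: 15.92
position: [0.5161, 0.2426, 0.0317]
ee_rot: [-0.766, 3.047, 0.0]
force: [0.3, -0.6, -0.7]
width: 0.381
gripper_force: 29.9
```

>>> apply_moves(motion=[{"x": 0.3,"y": 0.15,"z": 0,"yaw": 0,"hand": -0.4},{"x": 0.6,"y": 0.3,"z": 0,"yaw": 0,"hand": -0.4},{"x": 0.9,"y": 0.5,"z": 0,"yaw": 0,"hand": -0.4},{"x": 1.1,"y": 0.6,"z": 0,"yaw": 0,"hand": -0.4},{"x": 1.1,"y": 0.6,"z": 0,"yaw": 0,"hand": -0.4}])

```text
clock: 16.55
position: [0.5268, 0.2492, 0.0317]
ee_rot: [-0.767, 3.046, 0.001]
force: [-2.1, 1.6, -1.2]
width: 0.378
gripper_force: 29.8
```

>>> apply_moves(motion=[{"x": 0.1,"y": 0.2,"z": 0,"yaw": 0,"hand": -0.4},{"x": 0.3,"y": 0.3,"z": 0,"yaw": 0,"hand": -0.4},{"x": 0.5,"y": 0.4,"z": 0,"yaw": 0,"hand": -0.4},{"x": 0.5,"y": 0.4,"z": 0,"yaw": 0,"hand": -0.4}])

```text
clock: 17.05
position: [0.5318, 0.2523, 0.0316]
ee_rot: [0.766, -3.046, 0.0]
force: [-2.7, -1.3, 0.1]
width: 0.381
gripper_force: 29.8
```

>>> apply_moves(motion=[{"x": 0.1,"y": 0.05,"z": 0,"yaw": 0,"hand": -0.4},{"x": 0.2,"y": 0.1,"z": 0,"yaw": 0,"hand": -0.4},{"x": 0.2,"y": 0.1,"z": 0,"yaw": 0,"hand": -0.4}])

```text
clock: 17.42
position: [0.5338, 0.2534, 0.0317]
ee_rot: [0.766, -3.046, 0.0]
force: [-3.5, -1.5, -0.5]
width: 0.379
gripper_force: 29.8
```

>>> apply_moves(motion=[{"x": 0.1,"y": 0.05,"z": 0,"yaw": 0,"hand": -0.4},{"x": 0.1,"y": 0.05,"z": 0,"yaw": 0,"hand": -0.4},{"x": 0.1,"y": 0.05,"z": 0,"yaw": 0,"hand": -0.4}])

```text
clock: 17.8
position: [0.5341, 0.2535, 0.0314]
ee_rot: [0.766, -3.045, 0.001]
force: [-5.6, -2.8, -0.1]
width: 0.381
gripper_force: 29.8
```

Run:
```python
from h import *
get_image("top")
s=observe();print(s["clock"],s["position"],s["force"],s["gripper_force"],np.abs(s["dq"]).max())
print([(r["rect"],r["p"]) for r in recognise("blank_slide_center","top")[:1]])
print(sign_off())
```

```text
17.85 [0.53414336 0.25350201 0.03146324] [-5.21930528 -2.90705186  0.5326789 ] 29.833228290081024 0.00288688321013103
[([257.8, 224.8, 287.6, 268.5], 0.81)]
the job is handed in; nothing more can be done
None
```

I handed the job in at 17.9 s, with the cover left on its stop and the notched slide held at about 30 N, label end first against the reader's stop (about 6 N push). The blank slide is still in its place in the tray; sign-off returned no verdict, and I read "fully home" from the force rising at the stop, since the switch itself can't be read.

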